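# Assemble the washed food processor and hold its sprung dial at the third click

### The arm

A 6-joint arm with a two-finger parallel gripper is mounted at the origin on a cart in front of the work surface, level with it; the furniture and walls round the work are solid. World frame = base frame: x ahead of the robot, y to its left, z up, the work surface at z = 0. Lengths are in m, angles in degrees, forces in N, time in s.
With the tool pointing down it reaches from about 0.3 to 0.75 m from the base axis. Payload 8.5 kg.
Tool frame: the origin (TCP) lies on the centre line of the jaws, within the pads' length; the fingertips stand 19 mm ahead of it and the grasp point (between the pads) is the TCP (env.tcp_to_tips is the z of the fingertips in the tool frame, in m); z points along the fingers, y is the line along which they close (so a half turn about z gives the same grasp; the last joint's range is limited). The gripper opens to 85 mm and grips with 20 to 120 N. Pads are 22 mm wide; open, the fingers measure 114 mm over their backs; the gripper's body (76 mm by 85 mm) begins 54 mm behind the grasp point. The pads swing forward as they close: fully open they stand 13 mm farther back than shut.
Start: joints at [-84.643, 21.807, 74.336, -0, 83.858, -12.336], TCP at [0.167, -0.524, 0.25] pointing down, gripper open.
Joint ranges: [-178.18, 178.18], [-50.72, 133.34], [12.68, 142.11], [-81.47, 261.47], [9.98, 163.14], [-165.26, 165.26]. Speed limits (degrees/s): [136.94, 136.94, 180, 180, 180, 180].

### API

Orientations are given as a 3x3 rotation matrix whose columns are the frame's x, y, z axes.
In Python, from rig import env gives the robot as it stands.
- The arm moves only by the tool servo_tool, never from a script. Its argument "steps" is a list of rows, each an object of numbers: "tx", "ty", "tz": the shift along the world's x, y, z in cm; "yaw": the turn about the world's z in degrees; "claw": the finger opening in cm, from 0 to 8.54. In form: [{"tx": .., "ty": .., "tz": .., "yaw": .., "claw": ..}, ...]. A call has 1 to 20 rows; each row shifts and turns the commanded pose from where the row before left it; what a row does not reach is not made up. A row lasts 1/10 s, in which the tool goes at most 50 mm and 8.59 degrees, less where a joint would pass 70% of its speed; a pose out of reach is approached as far as the arm can. A call with a gripper value outside its range is refused whole. The fingers move at their own pace and stop on an object; "newtons" is the grip in N (left out, the last holds). Time passes only in rows, so rows that do not move let the fingers close. It gives the time, the measured TCP pose, the force, the opening and the grip force at its end, in the units of the state.
- env.observe(): the state, without advancing time (a new reading comes with each control period).
- env.get_image(name): name is "scene" or "side" or "wrist"; returns (picture, depth): 384x512x3 uint8, red, green, blue; 384x512 float32, m along the optical axis (not along the pixel's ray), 0 where there is no reading.
- env.camera_model(name): a dict with "fovy" (degrees; the focal length in pixels is half the picture's height over the tangent of half this angle, whatever the lens; pixels are square), "cx", "cy" (the principal point, pixels), "T" (4x4, takes a point from camera to world coordinates). Camera axes: x right, y down, z forward; pixel columns grow to the right and rows downward; lengths in m; the calibration is good to about 2 mm. A picture is of the moment at which its call begins: read the wrist's pose just before it. camera_model takes no time and is no camera call; for the wrist camera it gives the pose at the moment of the call.
- env.close_job(): hands the job in; it is judged then, once.
The state is a dict: "time_s": time; "q": joint angles; "qvel": joint speeds; "joint_efforts": joint torques, N m; "position": TCP position; "tool_rot": TCP orientation; "ft_force": force on the tool from outside, world axes, zero at the start; "wrist_torque": the same for the moment, N m; "grip_width": finger opening in m; "gripper_force": force on a finger pad.
Only numpy, scipy, OpenCV 4.12 (cv2) and the standard library are available. Lean on these libraries where they do the work, as an engineer would, in place of code of your own. Each camera call takes 0.05 s, during which the arm holds its last target. There are 200 camera calls.

### The job

The food processor has been washed: slip its chopping blade (the hub with the two curved steel wings, not the flat whisking disc) over the spindle in the bowl until it sits on the bowl's floor, and put the lid on so that it lies flush on the bowl's rim. Then, with the lid on and not before, give it a test run: turn the sprung dial clockwise past the first two clicks to the third (three dots) and hold it there against its spring; finish while still holding it. Leave the whisking disc and everything else on the counter where it is.

Things in the scene. Friction and masses are not known exactly. Their poses are not given: they have to be found in the camera images.
- processor: compact food processor, brushed metal with a black dial, fixed; 286 mm wide (its y), 160 deep (its x). Origin: underside, centre; front faces -x, z up. Left (y +15 to +137 mm): motor housing 130 mm high, dial on top. Right: deck 36 mm high with the clear bowl (locked on, cannot move), bowl axis at x 0, y -70 mm; bowl handle at the front right (to about x -74, y -142 mm).
- spindle_tip (a point): rounded top end of the upright steel drive spindle in the middle of the bowl; spindle 10 mm in diameter, fixed; tip 84 mm above the counter and 44 mm above the bowl's inner floor (floor 40 mm above the counter)
- bowl_rim (a point): centre of the bowl's open mouth, at the height of its rim, 118 mm above the counter; bowl 126 mm inside at the rim, 134 outside, 112 mm inside at the floor; axes as the processor's
- dial_grip (a point): on the dial's upright axis, 158 mm above the counter. Round foot of the dial 56 mm across, top at 142 mm; on it an upright grip bar 50 mm long (along this point's x axis), 12 mm wide, from 140 up to 162 mm. The bar's -x end, with a white line, is the pointer.
- dial (a joint): dial angle, rad: 0 = off (pointer at the bar mark), grows CLOCKWISE seen from above; clicks at 0.4 (one dot), 0.8 (two dots), 1.2 (three dots), stop at 1.3. A spring returns it to off from every setting when let go: 0.03 Nm at off, 0.07 Nm at the third click; clicks add or take 0.02 Nm. Grip it firmly (20 to 40 N) or push the bar's end.
- blade: chopping blade, stands upright on the counter: grey round hub 26 mm across, 62 mm tall, two thin curved steel wings near its foot (7 and 19 mm above the underside, turning circle 98 mm). Origin: centre of the hub's underside, z up. Hub closed on top, 15 mm bore from below, 52 mm deep, goes over the spindle; seated, it rests on the bowl's floor, its top 16 mm below the rim. About 70 g
- whisk_disc: the attachment that is not wanted: the same hub (26 mm, 62 mm tall) with a flat round disc 84 mm across at its foot. Origin: centre of the underside
- lid: the bowl's lid, grey, round, 136 mm across, lying right way up on the counter. Origin: centre of its underside, z up. The lowest 8 mm is a plug 113 mm across that drops into the bowl's mouth; the flange above (z 8 to 14.5 mm) rests on the rim; on top a round black knob 27 mm across, z 14 to 44 mm. About 120 g. Seated, its origin is 8 mm below bowl_rim.
- electric_kettle: black electric kettle, fixed, 240 mm tall, about 160 mm across, its handle on the right; it stands behind the right part of the work, so turn the gripper's body away from it. Origin: underside; the kettle's axis is 22 mm to the left (+y) of it
- pod_brewer: pod coffee machine on a wire rack, fixed, 356 mm tall, 350 x 350 mm, behind the left part of the work, turned 0.24 rad clockwise; its lift handle juts out towards the robot at 340 to 360 mm height, so cross in front of it with the arm drawn in. Origin: underside, centre
- white_mug: a plain white mug about 106 mm tall; bystander, loose. Origin: underside
- salt_shaker: a glass salt shaker with grey cap, 90 mm tall; bystander, loose. Origin: underside
- lemon: a lemon, about 78 x 55 mm; bystander, loose. Origin: underside
- teaspoon: a teaspoon lying flat, 137 mm long; bystander, loose. Origin: underside
- spice_jar: a spice jar 46 mm wide, 106 mm tall; bystander, loose. Origin: underside
- fish_tin: a low oblong tin 105 x 63 x 26 mm; bystander, loose. Origin: underside

How it is judged (in metres and radians):
On the way, in this order (a step that is already met when the one before it is completed fails the run):
1. the blade sits on the spindle, down on the bowl's floor, let go (z of blade in the frame of processor below 0.045 m and horizontal distance between blade and spindle_tip below 0.006 m and angle between blade's own z axis and vertical below 0.09 rad and contact force between the fingers and blade below 0.1 N), for 0.2 s.
2. the lid lies flush on the bowl's rim over the blade, let go (z of blade in the frame of processor below 0.045 m and horizontal distance between blade and spindle_tip below 0.006 m and angle between blade's own z axis and vertical below 0.09 rad and z of lid in the frame of bowl_rim below -0.0045 m and horizontal distance between lid and bowl_rim below 0.008 m and angle between lid's own z axis and vertical below 0.06 rad and contact force between the fingers and lid below 0.1 N), for 0.2 s.
3. the dial is held at the third click (value of joint dial above 1.1 rad and contact force between the fingers and processor above 0.5 N), for 0.5 s.
At the end, for the whole second after the job is handed in: Blade hub over the spindle, down on the bowl floor (5 mm), upright (5 degrees); lid level in the mouth, flange on the rim (3.5 mm), untouched by the fingers; the fingers hold the dial at the third click (above 1.1 rad) through the last second (all of step 2 and all of step 3); the arm keeps its last pose, push and grip.
It fails at once if the dial is turned to a click while the lid is not on the bowl (value of joint dial above 0.3 rad and not (z of lid in the frame of bowl_rim below -0.0045 m and horizontal distance between lid and bowl_rim below 0.008 m and angle between lid's own z axis and vertical below 0.06 rad)).
It fails at once if the whisking disc or another thing on the counter is shifted by more than 30 mm (distance of any of whisk_disc, white_mug, salt_shaker, lemon, teaspoon, spice_jar, fish_tin from where it was at the start of the episode above 0.03 m).
It also fails if it takes over 72 s, if anything falls off the work surface, if the arm or the gripper's body presses on something with over 40 N, if the wrist force passes 120 N, or if a joint passes its speed limit or range.

## Working session

There is one attempt and no reset: what is moved stays moved. The work goes in short steps, Python scripts to look and compute and a tool call to move; the robot and the scene stay as the last step left them, time stands still between calls to the robot, and variables do not carry over. Pictures are saved under pics/ and viewed, at most 12 in all, crops included, and the job is handed in when it is done.

Besides the shell and the picture viewer there is one more tool, called by a JSON object that holds its "op" and its "data", one argument or row to a line. servo_tool: Moves the arm, as the interface text tells. Its arguments: {"type":"object","properties":{"steps":{"type":"array"},"newtons":{"type":"number"}},"required":["steps"]}

```bash
mkdir -p pics; cat > h.py <<'E'
import numpy as np,cv2
from rig import env
def cam(n):
    m=env.camera_model(n);f=192/np.tan(np.radians(m["fovy"])/2);return m,f
def shot(n,name):
    m,f=cam(n);p,d=env.get_image(n);cv2.imwrite(f"pics/{name}.png",p[:,:,::-1]);np.savez(f"pics/{name}.npz",p=p,d=d,T=m["T"],f=f,cx=m["cx"],cy=m["cy"]);return p,d
def world(name,u,v):
    z=np.load(f"pics/{name}.npz");d=z["d"][v,u];T=z["T"]
    return (T@[(u-z["cx"])/z["f"]*d,(v-z["cy"])/z["f"]*d,d,1])[:3]
def cloud(name):
    z=np.load(f"pics/{name}.npz");d=z["d"];v,u=np.mgrid[:384,:512]
    P=np.stack([(u-z["cx"])/z["f"]*d,(v-z["cy"])/z["f"]*d,d],-1)@z["T"][:3,:3].T+z["T"][:3,3]
    P[d==0]=np.nan;return P
def onplane(name,u,v,h):
    z=np.load(f"pics/{name}.npz");T=z["T"];r=T[:3,:3]@[(u-z["cx"])/z["f"],(v-z["cy"])/z["f"],1];o=T[:3,3]
    return o+r*(h-o[2])/r[2]
E
python3 - <<'E'
from h import *
for n in("scene","side","wrist"):
    shot(n,n+"0");print(n,env.camera_model(n)["T"][:3,3])
a=cv2.imread("pics/scene0.png");cv2.imwrite("pics/s0.png",cv2.resize(a,(800,600)))
a=cv2.imread("pics/side0.png");cv2.imwrite("pics/d0.png",cv2.resize(a,(800,600)))
E
```

```text
scene [ 0.06762376 -1.00217279  0.8757076 ]
side [-0.52614978 -0.45942037  0.73096239]
wrist [ 0.24566264 -0.49982204  0.3747488 ]
```

View pics/s0.png

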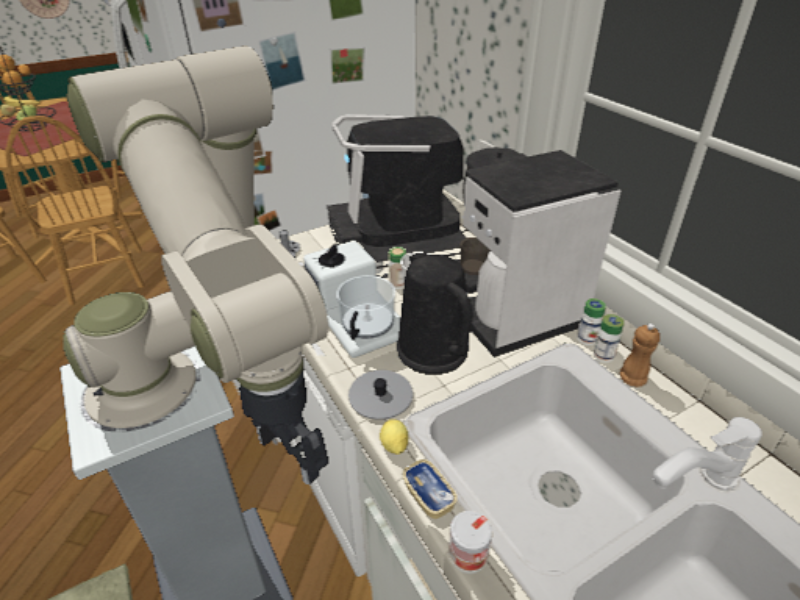

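View pics/d0.png

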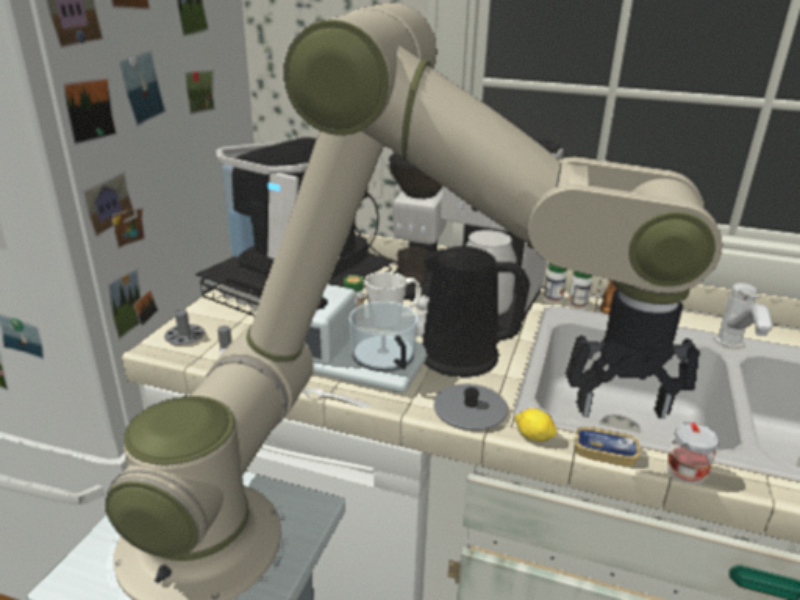

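The scene view shows the processor at (350,300), its lid at (380,392) and the kettle at (435,310). The side view shows two hubs at (183,325) and (225,335), the second partly hidden by the arm, and the bowl at (383,335).

```bash
python3 - <<'E'
from h import *
a=cv2.imread("pics/side0.png")[180:280,70:290];cv2.imwrite("pics/c0.png",cv2.resize(a,None,fx=3.6,fy=3.6,interpolation=cv2.INTER_CUBIC))
s=1.5625
for nm,u,v in[("hub1",183,318),("hub1foot",175,335),("hub2",224,330),("spindle",384,340),("rimfront",380,345),("lidknob",471,392),("lid",460,410),("lemon",537,418),("kettle",460,260),("mug",385,285),("spoon",330,395),("jar",353,282)]:
    print(nm,world("side0",int(u/s),int(v/s)).round(3))
for nm,u,v in[("knob",380,382),("lid",365,400),("dial",333,258),("spindle",366,312),("house",350,268),("deck",372,345)]:
    print(nm,world("scene0",int(u/s),int(v/s)).round(3))
E
```

```text
hub1 [0.462 0.345 0.05 ]
hub1foot [0.449 0.362 0.011]
hub2 [0.435 0.228 0.058]
spindle [ 0.443 -0.113  0.105]
rimfront [ 0.439 -0.108  0.096]
lidknob [ 0.425 -0.289  0.044]
lid [ 0.406 -0.275  0.012]
lemon [ 0.383 -0.412  0.049]
kettle [ 0.565 -0.22   0.234]
mug [ 0.724 -0.015  0.071]
spoon [ 0.367 -0.036  0.013]
jar [0.648 0.035 0.105]
knob [ 0.427 -0.294  0.049]
lid [ 0.389 -0.297  0.017]
dial [0.491 0.055 0.131]
spindle [ 0.473 -0.152  0.116]
house [0.511 0.001 0.128]
deck [ 0.476 -0.168  0.031]
```

View pics/c0.png

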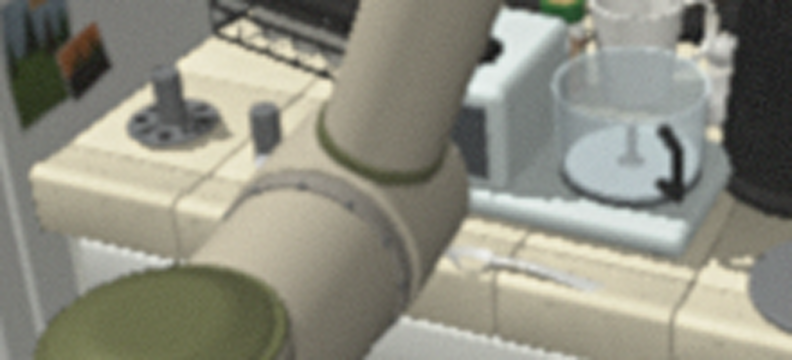

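```bash
python3 - <<'E'
from h import *
s=env.observe();print(s["position"],np.round(s["tool_rot"],3),s["grip_width"])
print(env.camera_model("wrist")["T"].round(3),cam("wrist")[1])
for n in("scene0","side0"):
    P=cloud(n).reshape(-1,3)
    b=P[(P[:,2]>.3)&(P[:,2]<.38)&(P[:,1]>0.02)&(P[:,0]>.5)&(P[:,0]<1.2)&(P[:,1]<.6)]
    if len(b): i=np.argsort(b[:,0])[:300:50];print(b[i].round(3))
    t=P[(abs(P[:,2]-.13)<.004)&(P[:,0]>.35)&(P[:,0]<.7)&(P[:,1]>-.05)&(P[:,1]<.2)]
    print(n,len(t)); 
    if len(t)>20:
        r=cv2.minAreaRect(t[:,:2].astype(np.float32));print(r,cv2.boxPoints(r).round(3).tolist())
    l=P[(abs(P[:,2]-.0145)<.004)&(np.hypot(P[:,0]-.42,P[:,1]+.285)<.09)]
    k=P[(P[:,2]>.036)&(np.hypot(P[:,0]-.42,P[:,1]+.285)<.04)]
    print("lid",cv2.minEnclosingCircle(l[:,:2].astype(np.float32)),l[:,2].mean(),"knob",k.mean(0),k[:,2].max(),len(k))
E
```

```text
[ 0.16712177 -0.52380175  0.24987   ] [[ 0.953  0.304 -0.   ]
 [ 0.304 -0.953  0.001]
 [ 0.    -0.001 -1.   ]] 0.08545978118911
[[ 0.304 -0.901 -0.308  0.246]
 [-0.953 -0.288 -0.098 -0.5  ]
 [-0.     0.323 -0.946  0.375]
 [ 0.     0.     0.     1.   ]] 318.32928485767286
[[0.501 0.435 0.315]
 [0.515 0.432 0.357]
 [0.528 0.436 0.314]
 [0.539 0.431 0.344]
 [0.551 0.43  0.368]
 [0.563 0.434 0.312]]
scene0 524
((0.5690377950668335, 0.07084845751523972), (0.29171642661094666, 0.14264878630638123), 17.37982749938965) [[0.4090000092983246, 0.0949999988079071], [0.45100000500679016, -0.04100000113248825], [0.7300000190734863, 0.04600000008940697], [0.6869999766349792, 0.18199999630451202]]
lid ((0.4291486144065857, -0.2941320836544037), 0.0694655105471611) 0.014288802337819113 knob [ 0.42814162 -0.29521415  0.04314852] 0.048916128649690305 52
[[0.5   0.434 0.309]
 [0.509 0.438 0.325]
 [0.517 0.434 0.323]
 [0.528 0.44  0.371]
 [0.537 0.439 0.379]
 [0.546 0.436 0.367]]
side0 296
((0.5034192204475403, 0.023546889424324036), (0.14305587112903595, 0.05941076576709747), 3.7864153385162354) [[0.4300000071525574, 0.04800000041723251], [0.4339999854564667, -0.010999999940395355], [0.5770000219345093, -0.0010000000474974513], [0.5730000138282776, 0.057999998331069946]]
lid ((0.427725225687027, -0.28833410143852234), 0.06957995146512985) 0.01329843935664241 knob [ 0.42475579 -0.28981214  0.04210976] 0.0462881833739478 57
```

{"op": "servo_tool", "data": {
  "steps": [
    {"tz": 2},
    {"tx": 1.9, "ty": 3, "tz": 1},
    {"tx": 1.9, "ty": 3.5, "tz": 1},
    {"tx": 1.9, "ty": 3.5, "tz": 1},
    {"tx": 1.9, "ty": 3.5, "tz": 1},
    {"tx": 1.9, "ty": 3.5, "tz": 1},
    {"tx": 1.9, "ty": 3.5, "tz": 1},
    {"tx": 1.9, "ty": 3.5, "tz": 1},
    {"tx": 1.9, "ty": 3.5},
    {"tx": 1.9, "ty": 3.5},
    {"tx": 1.9, "ty": 3.5},
    {"tx": 1.9, "ty": 3.5},
    {"tx": 1.9, "ty": 3.5},
    {"ty": 1},
    {},
    {}
  ]
}}

```text
invalid input at $.steps[0]: expected keys tx, ty, tz, yaw, claw
```

```bash
python3 - <<'E'
from h import *
for n in("scene","side","wrist"): shot(n,n+"1")
a=cv2.imread("pics/wrist1.png");cv2.imwrite("pics/w1.png",cv2.resize(a,(800,600)))
E
```

```text
(no output)
```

View pics/w1.png

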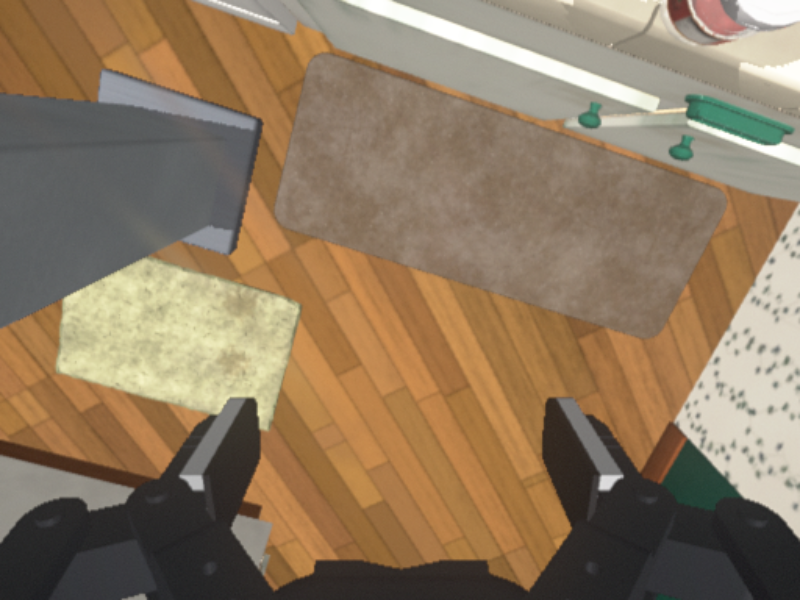

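The call was refused because every key is required, so the arm hasn't moved. The wrist view only shows the floor, with the fingers at the bottom.

{"op": "servo_tool", "data": {
  "steps": [
    {"tx": 0, "ty": 0, "tz": 2, "yaw": 0, "claw": 8.5},
    {"tx": 1.9, "ty": 3, "tz": 1, "yaw": 0, "claw": 8.5},
    {"tx": 1.9, "ty": 3.5, "tz": 1, "yaw": 0, "claw": 8.5},
    {"tx": 1.9, "ty": 3.5, "tz": 1, "yaw": 0, "claw": 8.5},
    {"tx": 1.9, "ty": 3.5, "tz": 1, "yaw": 0, "claw": 8.5},
    {"tx": 1.9, "ty": 3.5, "tz": 1, "yaw": 0, "claw": 8.5},
    {"tx": 1.9, "ty": 3.5, "tz": 1, "yaw": 0, "claw": 8.5},
    {"tx": 1.9, "ty": 3.5, "tz": 1, "yaw": 0, "claw": 8.5},
    {"tx": 1.9, "ty": 3.5, "tz": 1, "yaw": 0, "claw": 8.5},
    {"tx": 1.9, "ty": 3.5, "tz": 0, "yaw": 0, "claw": 8.5},
    {"tx": 1.9, "ty": 3.5, "tz": 0, "yaw": 0, "claw": 8.5},
    {"tx": 1.9, "ty": 3.5, "tz": 0, "yaw": 0, "claw": 8.5},
    {"tx": 1.9, "ty": 3.5, "tz": 0, "yaw": 0, "claw": 8.5},
    {"tx": 0, "ty": 0, "tz": 0, "yaw": 0, "claw": 8.5},
    {"tx": 0, "ty": 0, "tz": 0, "yaw": 0, "claw": 8.5}
  ]
}}

```text
time_s: 1.8
position: [0.3952, -0.1085, 0.3503]
tool_rot: [[0.952, 0.306, -0.0], [0.306, -0.952, -0.0], [-0.0, 0.0, -1.0]]
ft_force: [-0.0, -0.7, -0.4]
grip_width: 0.0851
gripper_force: 0.0
```

```bash
python3 - <<'E'
from h import *
for n in("scene","side","wrist"): shot(n,n+"2")
a=cv2.imread("pics/wrist2.png");cv2.imwrite("pics/w2.png",cv2.resize(a,(800,600)))
E
```

```text
(no output)
```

View pics/w2.png

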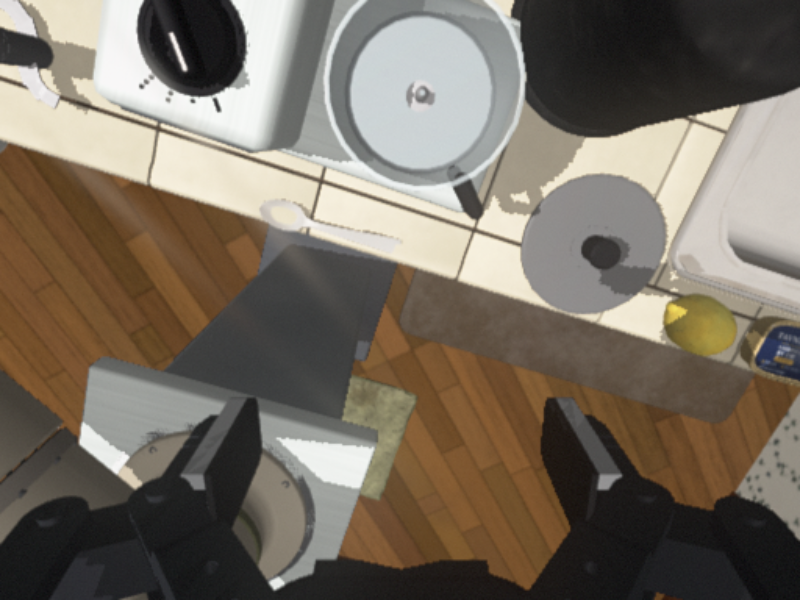

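The wrist view shows the spindle tip at (422,93), the knob at (603,250), the dial at (178,35) with its white pointer line ending near (183,72), and the blade hub at (20,45) on the left edge.

```bash
python3 - <<'E'
from h import *
s=1.5625;n="wrist2"
for nm,u,v,h in[("spindle",422,92,.084),("rimL",327,90,.118),("rimR",526,92,.118),("rimBot",428,186,.118),("knobtop",600,251,.044),("pointer_end",182,70,.162),("offmark",217,105,.130),("dot3",143,85,.13),("hous_frontL",95,95,.13),("hous_frontR",262,152,.13),("blade",5,45,.062),("lidL",521,245,.0145),("lidR",666,235,.0145),("decklinecorner",478,216,.036)]:
    d=np.load("pics/wrist2.npz")["d"];ui,vi=min(511,int(u/s)),int(v/s)
    print(nm,onplane(n,u/s,v/s,h).round(4),"depth",world(n,ui,vi).round(3))
P=cloud(n);a=P.reshape(-1,3)
t=a[(abs(a[:,2]-.13)<.002)&(a[:,1]>-.05)];r=cv2.minAreaRect(t[:,:2].astype(np.float32));print(r)
t=a[(a[:,2]>.157)&(a[:,2]<.166)&(a[:,1]>-.0)&(a[:,0]<.6)];r=cv2.minAreaRect(t[:,:2].astype(np.float32));print("bar",r,len(t),cv2.boxPoints(r).round(3).tolist())
t=a[(abs(a[:,2]-.142)<.0025)&(a[:,1]>-.0)&(a[:,0]<.6)];print("foot",cv2.minEnclosingCircle(t[:,:2].astype(np.float32)),len(t))
for nm in("wrist2","side2","scene2"):
    a=cloud(nm).reshape(-1,3)
    for q,c,rr,z0,z1 in(("knob",(.428,-.292),.03,.038,.055),("blade",(.445,.228),.05,.05,.07)):
        k=a[(a[:,2]>z0)&(a[:,2]<z1)&(np.hypot(a[:,0]-c[0],a[:,1]-c[1])<rr)]
        if len(k)>5:print(nm,q,len(k),k.mean(0).round(4),cv2.minEnclosingCircle(k[:,:2].astype(np.float32)),k[:,2].max())
a=cv2.imread("pics/side2.png")[180:280,70:170];cv2.imwrite("pics/c2.png",cv2.resize(a,None,fx=5,fy=5,interpolation=cv2.INTER_CUBIC))
E
```

```text
spindle [ 0.5029 -0.093   0.084 ] depth [ 0.507 -0.093  0.042]
rimL [ 0.4824 -0.032   0.118 ] depth [ 0.483 -0.032  0.12 ]
rimR [ 0.5214 -0.1582  0.118 ] depth [ 0.536 -0.177  0.018]
rimBot [ 0.4436 -0.1158  0.118 ] depth [ 0.443 -0.115  0.119]
knobtop [ 0.4302 -0.2855  0.044 ] depth [ 0.431 -0.284  0.047]
pointer_end [0.4663 0.0435 0.162 ] depth [0.467 0.044 0.163]
offmark [0.4519 0.0317 0.13  ] depth [0.452 0.032 0.133]
dot3 [0.4493 0.0789 0.13  ] depth [0.45  0.079 0.131]
hous_frontL [0.434  0.1075 0.13  ] depth [0.42  0.181 0.001]
hous_frontR [ 0.4321 -0.0024  0.13  ] depth [0.417 0.03  0.   ]
blade [0.4409 0.2134 0.062 ] depth [0.441 0.218 0.056]
lidL [ 0.4099 -0.2256  0.0145] depth [ 0.41  -0.226  0.01 ]
lidR [ 0.46   -0.3516  0.0145] depth [ 0.46  -0.359  0.001]
decklinecorner [ 0.4256 -0.1731  0.036 ] depth [ 0.434 -0.157  0.112]
((0.31791919469833374, 0.07419171929359436), (0.11864878237247467, 0.43218329548835754), 81.87183380126953)
bar ((0.31335684657096863, 0.0836537629365921), (0.041396889835596085, 0.3770906329154968), 80.21923828125) 1089 [[0.12399999797344208, 0.0949
[... 273 characters left out ...]
7052307, -0.29070931673049927), 0.014260438270866871) 0.04763081284330961
wrist2 blade 135 [0.4397 0.2188 0.055 ] ((0.4389594793319702, 0.22561123967170715), 0.012919957749545574) 0.06262927264116908
side2 knob 55 [ 0.4251 -0.2894  0.0425] ((0.4277268052101135, -0.28825879096984863), 0.014763746410608292) 0.04633000275265886
side2 blade 50 [0.4355 0.2297 0.0579] ((0.4364699125289917, 0.23080676794052124), 0.013741785660386086) 0.06333487324450715
scene2 knob 48 [ 0.4286 -0.2946  0.0435] ((0.42820921540260315, -0.29293933510780334), 0.01383977197110653) 0.04860993112376055
scene2 blade 32 [0.4384 0.2253 0.0585] ((0.4404316842556, 0.22837506234645844), 0.015173503197729588) 0.06507642742201947
```

```bash
python3 - <<'E'
from h import *
from scipy.optimize import least_squares
A=[cloud(n).reshape(-1,3) for n in("wrist2","side2","scene2")];a=np.vstack(A)
for z in(.1,.14,.18,.22):
    k=a[(abs(a[:,2]-z)<.01)&(a[:,0]>.47)&(a[:,0]<.72)&(a[:,1]<-.12)&(a[:,1]>-.30)]
    if len(k)<30: print(z,len(k));continue
    f=least_squares(lambda p:np.hypot(k[:,0]-p[0],k[:,1]-p[1])-p[2],[.58,-.2,.07],loss="soft_l1",f_scale=.003);print(z,len(k),f.x.round(3),"mind spindle",np.hypot(k[:,0]-.503,k[:,1]+.093).min().round(3))
w=A[0];w=w[w[:,0]>.38]
t=w[(abs(w[:,2]-.13)<.003)&(w[:,1]>-.02)];r=cv2.minAreaRect(t[:,:2].astype(np.float32));print("house",r)
for lo,hi in((.157,.167),(.138,.146)):
    t=w[(w[:,2]>lo)&(w[:,2]<hi)&(w[:,1]>0)&(w[:,1]<.12)];r=cv2.minAreaRect(t[:,:2].astype(np.float32));print(lo,len(t),r,cv2.boxPoints(r).round(3).tolist(),cv2.minEnclosingCircle(t[:,:2].astype(np.float32)))
print(env.observe()["q"])
E
```

```text
0.1 1832 [ 0.635 -0.205  0.109] mind spindle 0.059
0.14 1376 [ 0.6   -0.226  0.069] mind spindle 0.092
0.18 1618 [ 0.6   -0.226  0.066] mind spindle 0.096
0.22 3502 [ 0.602 -0.225  0.059] mind spindle 0.097
house ((0.48018524050712585, 0.05289358273148537), (0.11676143109798431, 0.09300021082162857), 89.3830337524414)
0.157 716 ((0.4821018576622009, 0.050734370946884155), (0.04113870859146118, 0.012770287692546844), 34.25843048095703) [[0.4620000123977661, 0.04399999976158142], [0.4690000116825104, 0.03400000184774399], [0.503000020980835, 0.05700000002980232], [0.4959999918937683, 0.06800000369548798]] ((0.4815499782562256, 0.05167195573449135), 0.021035952493548393)
0.138 478 ((0.48153290152549744, 0.051617853343486786), (0.045709796249866486, 0.05452580377459526), 19.178531646728516) [[0.45100000500679016, 0.07000000029802322], [0.4690000116825104, 0.017999999225139618], [0.5120000243186951, 0.032999999821186066], [0.49399998784065247, 0.08500000089406967]] ((0.4852727949619293, 0.05279264226555824), 0.02752012200653553)
[-3.22015884e+01  3.76928242e+00  8.20690527e+01 -1.14722055e-02
  9.41702662e+01  4.01973551e+01]
```

{"op": "servo_tool", "data": {
  "steps": [
    {"tx": 0, "ty": 4.2, "tz": 0, "yaw": 0, "claw": 6},
    {"tx": 0, "ty": 4.2, "tz": -1.2, "yaw": 0, "claw": 6},
    {"tx": 0, "ty": 4.2, "tz": -1.2, "yaw": 0, "claw": 6},
    {"tx": 0, "ty": 4.2, "tz": -1.2, "yaw": 0, "claw": 6},
    {"tx": 0, "ty": 4.2, "tz": -1.2, "yaw": 0, "claw": 6},
    {"tx": 0, "ty": 4.2, "tz": -1.2, "yaw": 0, "claw": 6},
    {"tx": 0, "ty": 4.2, "tz": -2, "yaw": 0, "claw": 6},
    {"tx": 0, "ty": 4.2, "tz": -2, "yaw": 0, "claw": 6},
    {"tx": 0, "ty": 0, "tz": 0, "yaw": 0, "claw": 6},
    {"tx": 0, "ty": 0, "tz": 0, "yaw": 0, "claw": 6},
    {"tx": 0, "ty": 0, "tz": 0, "yaw": 0, "claw": 6}
  ]
}}

```text
time_s: 3.05
position: [0.3958, 0.2258, 0.2509]
tool_rot: [[0.953, 0.302, 0.001], [0.302, -0.953, 0.0], [0.001, 0.0, -1.0]]
ft_force: [-0.7, -0.3, 0.9]
grip_width: 0.06
gripper_force: 0.0
```

```bash
python3 - <<'E'
from h import *
s=env.observe();print(s["position"])
for n in("wrist",): shot(n,n+"3")
a=cv2.imread("pics/wrist3.png");cv2.imwrite("pics/w3.png",cv2.resize(a,(800,600)))
a=cloud("wrist3").reshape(-1,3)
for z0,z1 in((.056,.068),(.01,.03)):
    k=a[(a[:,2]>z0)&(a[:,2]<z1)&(np.hypot(a[:,0]-.44,a[:,1]-.229)<.06)]
    print(len(k),np.median(k,0),cv2.minEnclosingCircle(k[:,:2].astype(np.float32)))
E
```

```text
[0.3958028  0.22578995 0.25086037]
568 [0.43959749 0.23042916 0.06304936] ((0.4390401840209961, 0.23013125360012054), 0.013737337663769722)
418 [0.41473154 0.21761463 0.02101863] ((0.438970685005188, 0.2291683703660965), 0.04733530804514885)
```

View pics/w3.png

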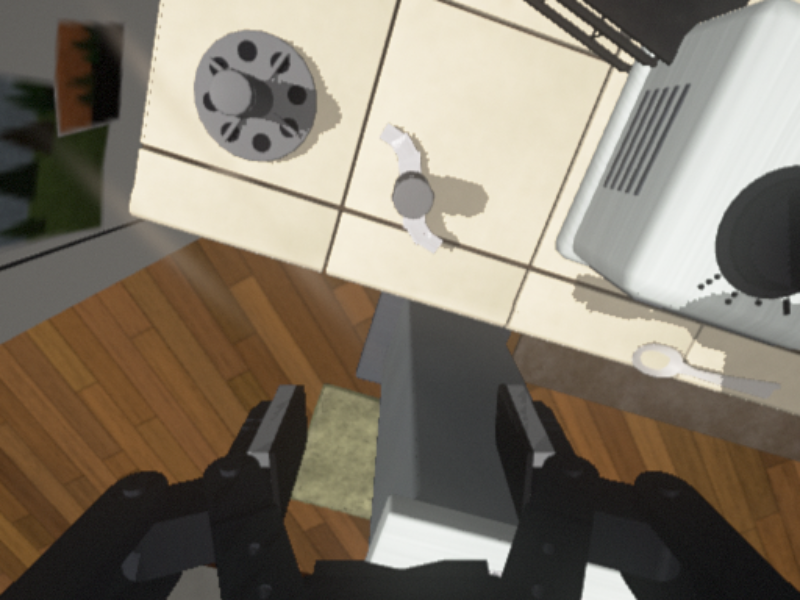

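The whisking disc is at (255,95), perforated. The blade hub is at (413,195) with two curved wings, which confirms it at (0.4395, 0.230).

{"op": "servo_tool", "data": {
  "newtons": 30,
  "steps": [
    {"tx": 2.2, "ty": 0.2, "tz": -2, "yaw": 0, "claw": 6},
    {"tx": 2.17, "ty": 0.24, "tz": -3.5, "yaw": 0, "claw": 6},
    {"tx": 0, "ty": 0, "tz": -4, "yaw": 0, "claw": 6},
    {"tx": 0, "ty": 0, "tz": -4, "yaw": 0, "claw": 6},
    {"tx": 0, "ty": 0, "tz": -3.5, "yaw": 0, "claw": 6},
    {"tx": 0, "ty": 0, "tz": -2.5, "yaw": 0, "claw": 6},
    {"tx": 0, "ty": 0, "tz": -1, "yaw": 0, "claw": 6},
    {"tx": 0, "ty": 0, "tz": 0, "yaw": 0, "claw": 6},
    {"tx": 0, "ty": 0, "tz": 0, "yaw": 0, "claw": 1},
    {"tx": 0, "ty": 0, "tz": 0, "yaw": 0, "claw": 1},
    {"tx": 0, "ty": 0, "tz": 0, "yaw": 0, "claw": 1},
    {"tx": 0, "ty": 0, "tz": 0, "yaw": 0, "claw": 1},
    {"tx": 0, "ty": 0, "tz": 0, "yaw": 0, "claw": 1},
    {"tx": 0, "ty": 0, "tz": 0, "yaw": 0, "claw": 1}
  ]
}}

```text
time_s: 4.5
position: [0.4395, 0.2316, 0.0466]
tool_rot: [[0.953, 0.304, 0.003], [0.304, -0.953, 0.001], [0.003, 0.0, -1.0]]
ft_force: [-0.3, -0.2, 7.5]
grip_width: 0.0251
gripper_force: 29.3
```

{"op": "servo_tool", "data": {
  "steps": [
    {"tx": 0, "ty": 0, "tz": 2, "yaw": 0, "claw": 1},
    {"tx": 0, "ty": 0, "tz": 4, "yaw": 0, "claw": 1},
    {"tx": 0, "ty": 0, "tz": 4, "yaw": 0, "claw": 1},
    {"tx": 0, "ty": 0, "tz": 4, "yaw": 0, "claw": 1},
    {"tx": 0, "ty": 0, "tz": 4, "yaw": 0, "claw": 1},
    {"tx": 0, "ty": -2, "tz": 2, "yaw": 0, "claw": 1},
    {"tx": 0, "ty": -4, "tz": 0, "yaw": 0, "claw": 1},
    {"tx": 0, "ty": -4, "tz": 0, "yaw": 0, "claw": 1},
    {"tx": 0, "ty": -4, "tz": 0, "yaw": 0, "claw": 1},
    {"tx": 1.2, "ty": -4, "tz": 0, "yaw": 0, "claw": 1},
    {"tx": 1.2, "ty": -4, "tz": 0, "yaw": 0, "claw": 1},
    {"tx": 1.2, "ty": -4, "tz": 0, "yaw": 0, "claw": 1},
    {"tx": 1.2, "ty": -4, "tz": 0, "yaw": 0, "claw": 1},
    {"tx": 1.55, "ty": -2.46, "tz": 0, "yaw": 0, "claw": 1},
    {"tx": 0, "ty": 0, "tz": 0, "yaw": 0, "claw": 1},
    {"tx": 0, "ty": 0, "tz": 0, "yaw": 0, "claw": 1}
  ]
}}

```text
time_s: 6.1
position: [0.502, -0.0931, 0.2453]
tool_rot: [[0.953, 0.303, -0.0], [0.303, -0.953, 0.0], [-0.0, -0.0, -1.0]]
ft_force: [-0.3, 0.1, -0.6]
grip_width: 0.0249
gripper_force: 29.7
```

```bash
python3 - <<'E'
from h import *
s=env.observe();print(s["position"],s["grip_width"],s["ft_force"],s["q"])
for n in("side","scene","wrist"): shot(n,n+"4")
a=cv2.imread("pics/side4.png")[100:250,180:330];b=cv2.imread("pics/wrist4.png")
cv2.imwrite("pics/w4.png",np.hstack([cv2.resize(a,(384,384),interpolation=cv2.INTER_CUBIC),b[:,110:460]]))
E
```

```text
[ 0.5020345  -0.09308258  0.24534004] 0.024886454381378348 [-0.32330378  0.12341007 -0.63523478] [-2.38148789e+01  1.80844205e+01  8.09534342e+01  1.35948514e-02
  8.09901145e+01  4.85315572e+01]
```

View pics/w4.png

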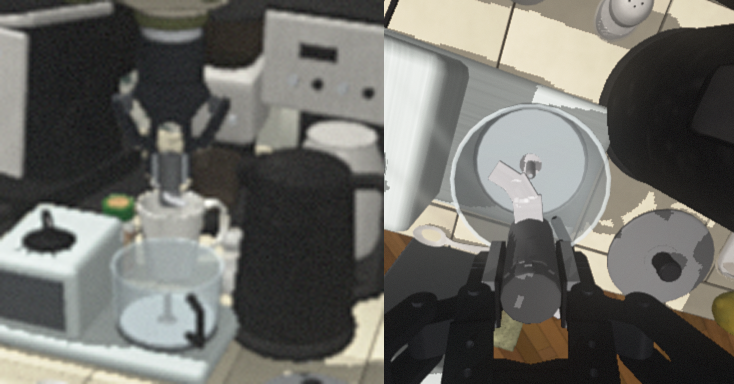

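The side view shows the blade upright in the jaws above the bowl. In the wrist view the spindle is at about (530,163), just ahead of a wing, and the hub top is at (533,295).

```bash
python3 - <<'E'
from h import *
from scipy.optimize import least_squares
def fit(k,c,r):
    return least_squares(lambda p:np.hypot(k[:,0]-p[0],k[:,1]-p[1])-r,c,loss="soft_l1",f_scale=.002).x.round(4)
for n in("wrist4","wrist2"):
    a=cloud(n).reshape(-1,3);ok=~np.isnan(a[:,0]);a=a[ok]
    k=a[(abs(a[:,2]-.118)<.003)&(np.hypot(a[:,0]-.503,a[:,1]+.093)<.08)&(np.hypot(a[:,0]-.503,a[:,1]+.093)>.05)]
    print(n,"rim",len(k),fit(k,[.503,-.093],.065))
    k=a[(a[:,2]>.06)&(a[:,2]<.09)&(np.hypot(a[:,0]-.503,a[:,1]+.093)<.03)];print("spin",len(k),k.mean(0) if len(k) else 0)
a=cloud("wrist4").reshape(-1,3)
k=a[(a[:,2]>.255)&(a[:,2]<.27)&(np.hypot(a[:,0]-.502,a[:,1]+.093)<.022)];print("hubtop",len(k),np.median(k,0),cv2.minEnclosingCircle(k[:,:2].astype(np.float32)))
for u,v in((255,154),(256,157),(256,160)):print(onplane("wrist4",u,v,.084),world("wrist4",u,v))
a=cv2.imread("pics/wrist4.png")[135:195,220:300];b=cv2.imread("pics/wrist2.png")[40:80,240:300]
cv2.imwrite("pics/c4.png",np.hstack([cv2.resize(a,(400,300),interpolation=cv2.INTER_CUBIC),cv2.resize(b,(400,300),interpolation=cv2.INTER_CUBIC)]))
E
```

```text
wrist4 rim 2193 [ 0.5032 -0.0928]
spin 111 [ 0.50551916 -0.0923981   0.07687395]
wrist2 rim 1429 [ 0.5033 -0.0927]
spin 60 [ 0.50253135 -0.09284365  0.07987826]
hubtop 4403 [ 0.5051255  -0.09270687  0.26197372] ((0.5050017237663269, -0.09198912233114243), 0.021358264610171318)
[ 0.52158483 -0.08578834  0.084     ] [ 0.51292198 -0.08841034  0.04177028]
[ 0.51920415 -0.0875104   0.084     ] [ 0.51067511 -0.09023162  0.0440416 ]
[ 0.51652801 -0.08836758  0.084     ] [ 0.50757915 -0.09122321  0.04383298]
```

View pics/c4.png

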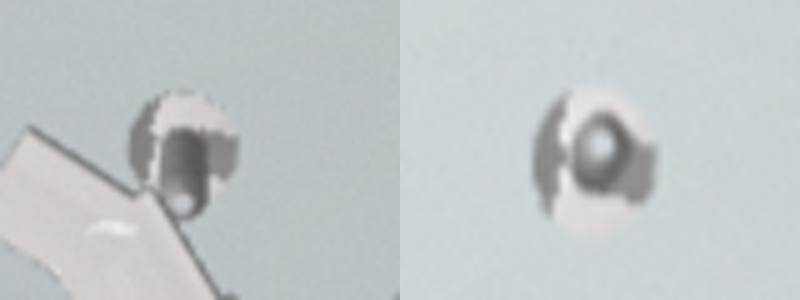

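```bash
python3 - <<'E'
from h import *
for u,v in((256.6,175.4),):print(onplane("wrist4",u,v,.084))
z=np.load("pics/wrist4.npz");P=cloud("wrist4");R=np.array([[.953,.303],[.303,-.953]])
L=(P[...,:2]-[.502,-.0931])@R   # tool x,y
m=(abs(L[...,1])<.010)&(abs(L[...,0])<.025)&(P[...,2]>.25)&(P[...,2]<.275)
print(np.percentile(P[m][:,2],[5,25,50,75,95]),m.sum())
for y in(-.006,-.003,0,.003,.006):
    k=m&(abs(L[...,1]-y)<.001)&(P[...,2]>.2585);x=L[k][:,0];print(y,np.percentile(x,[1,99]).round(4))
E
```

```text
[ 0.50269486 -0.09338711  0.084     ]
[0.25213324 0.26079911 0.26179043 0.26224361 0.26279916] 2943
-0.006 [-0.0117  0.0108]
-0.003 [-0.0126  0.0115]
0 [-0.0127  0.0119]
0.003 [-0.0126  0.0114]
0.006 [-0.0116  0.0111]
```

{"op": "servo_tool", "data": {
  "steps": [
    {"tx": 0.12, "ty": 0, "tz": -2, "yaw": 0, "claw": 1},
    {"tx": 0, "ty": 0, "tz": -3, "yaw": 0, "claw": 1},
    {"tx": 0, "ty": 0, "tz": -3, "yaw": 0, "claw": 1},
    {"tx": 0, "ty": 0, "tz": -2, "yaw": 0, "claw": 1},
    {"tx": 0, "ty": 0, "tz": 0, "yaw": 0, "claw": 1},
    {"tx": 0, "ty": 0, "tz": -1, "yaw": 0, "claw": 1},
    {"tx": 0, "ty": 0, "tz": -0.7, "yaw": 0, "claw": 1},
    {"tx": 0, "ty": 0, "tz": -0.7, "yaw": 0, "claw": 1},
    {"tx": 0, "ty": 0, "tz": -0.7, "yaw": 0, "claw": 1}
  ]
}}

```text
time_s: 7.15
position: [0.5037, -0.0932, 0.1142]
tool_rot: [[0.953, 0.304, 0.001], [0.304, -0.953, -0.0], [0.001, 0.001, -1.0]]
ft_force: [-0.5, -0.5, -1.7]
grip_width: 0.0248
gripper_force: 29.7
```

No contact, and the blade is already over the tip.

{"op": "servo_tool", "data": {
  "steps": [
    {"tx": 0, "ty": 0, "tz": -1, "yaw": 0, "claw": 1},
    {"tx": 0, "ty": 0, "tz": -0.9, "yaw": 0, "claw": 1},
    {"tx": 0, "ty": 0, "tz": -0.6, "yaw": 0, "claw": 1},
    {"tx": 0, "ty": 0, "tz": -0.2, "yaw": 0, "claw": 1},
    {"tx": 0, "ty": 0, "tz": 0, "yaw": 0, "claw": 1}
  ]
}}

```text
time_s: 7.65
position: [0.5036, -0.0932, 0.0872]
tool_rot: [[0.953, 0.304, -0.0], [0.304, -0.953, 0.0], [-0.0, -0.0, -1.0]]
ft_force: [-0.2, 0.2, -0.0]
grip_width: 0.0249
gripper_force: 29.7
```

{"op": "servo_tool", "data": {
  "steps": [
    {"tx": 0, "ty": 0, "tz": 0, "yaw": 0, "claw": 4.5},
    {"tx": 0, "ty": 0, "tz": 0, "yaw": 0, "claw": 4.5},
    {"tx": 0, "ty": 0, "tz": 0, "yaw": 0, "claw": 4.5},
    {"tx": 0, "ty": 0, "tz": 1, "yaw": 0, "claw": 4.5},
    {"tx": 0, "ty": 0, "tz": 3, "yaw": 0, "claw": 4.5},
    {"tx": 0, "ty": 0, "tz": 4, "yaw": 0, "claw": 4.5},
    {"tx": 0, "ty": 0, "tz": 4, "yaw": 0, "claw": 4.5},
    {"tx": -4, "ty": -1, "tz": 1, "yaw": 0, "claw": 4.5},
    {"tx": -4, "ty": -2, "tz": 0, "yaw": 0, "claw": 6},
    {"tx": -2, "ty": -4, "tz": 0, "yaw": 0, "claw": 6},
    {"tx": 0, "ty": -4, "tz": 0, "yaw": 0, "claw": 6},
    {"tx": 0, "ty": -4, "tz": 0, "yaw": 0, "claw": 6},
    {"tx": 0, "ty": -3, "tz": 0, "yaw": 0, "claw": 6},
    {"tx": 0, "ty": 0, "tz": 0, "yaw": 0, "claw": 6},
    {"tx": 0, "ty": 0, "tz": 0, "yaw": 0, "claw": 6}
  ]
}}

```text
time_s: 9.15
position: [0.4033, -0.2731, 0.2176]
tool_rot: [[0.953, 0.303, 0.0], [0.303, -0.953, 0.0], [0.0, -0.0, -1.0]]
ft_force: [-0.7, -0.3, -0.6]
grip_width: 0.0599
gripper_force: 0.0
```

```bash
python3 - <<'E'
from h import *
from scipy.optimize import least_squares
s=env.observe();print(s["position"])
for n in("side","wrist"): shot(n,n+"5")
a=cv2.imread("pics/side5.png")[150:280,180:355];b=cv2.imread("pics/wrist5.png")
cv2.imwrite("pics/w5.png",np.hstack([cv2.resize(a,(288,214)),np.zeros((214,0,3),np.uint8)]) if 0 else np.hstack([np.vstack([cv2.resize(a,(288,214),interpolation=cv2.INTER_CUBIC),np.zeros((170,288,3),np.uint8)]),b]))
for n in("wrist5","side5"):
    a=cloud(n).reshape(-1,3);a=a[~np.isnan(a[:,0])]
    r=np.hypot(a[:,0]-.43,a[:,1]+.29)
    k=a[(abs(a[:,2]-.046)<.004)&(r<.025)];print(n,"knob",len(k),np.median(k,0).round(4),cv2.minEnclosingCircle(k[:,:2].astype(np.float32)))
    k=a[(abs(a[:,2]-.0145)<.004)&(r<.08)];print("lid",np.median(k,0)[2],cv2.minEnclosingCircle(k[:,:2].astype(np.float32)))
    k=a[(a[:,2]>.09)&(a[:,2]<.112)&(np.hypot(a[:,0]-.503,a[:,1]+.093)<.025)];print("hub",len(k),np.median(k,0),k[:,2].max() if len(k) else 0)
E
```

```text
[ 0.40332152 -0.27307803  0.21763479]
wrist5 knob 632 [ 0.4294 -0.2905  0.0451] ((0.428819477558136, -0.29084327816963196), 0.01398117933422327)
lid 0.015008336474851225 ((0.42876574397087097, -0.2910453975200653), 0.06796633452177048)
hub 29 [ 0.4905663  -0.10111616  0.09326653] 0.09802480078785594
side5 knob 39 [ 0.4261 -0.2887  0.0438] ((0.4259294867515564, -0.28982990980148315), 0.013167846947908401)
lid 0.013215719207878007 ((0.42761194705963135, -0.28979599475860596), 0.06842918694019318)
hub 52 [ 0.49695731 -0.09416943  0.09952315] 0.10347292589339863
```

View pics/w5.png

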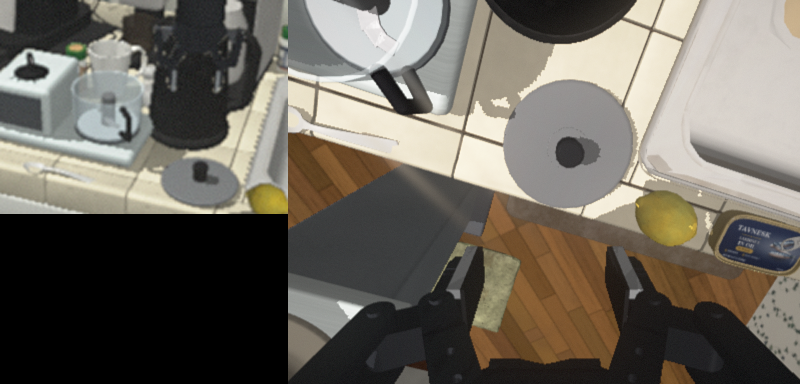

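The side crop shows the blade upright in the bowl, hub top at about 0.103 m, which is where it should be when seated. The wrist view shows the lid at (570,145) with its knob at (569,152), measured at (0.4288, -0.291).

{"op": "servo_tool", "data": {
  "newtons": 40,
  "steps": [
    {"tx": 1.3, "ty": -0.9, "tz": -3, "yaw": 0, "claw": 6},
    {"tx": 1.25, "ty": -0.89, "tz": -3, "yaw": 0, "claw": 6},
    {"tx": 0, "ty": 0, "tz": -4, "yaw": 0, "claw": 6},
    {"tx": 0, "ty": 0, "tz": -4, "yaw": 0, "claw": 6},
    {"tx": 0, "ty": 0, "tz": -2.5, "yaw": 0, "claw": 6},
    {"tx": 0, "ty": 0, "tz": -1.4, "yaw": 0, "claw": 6},
    {"tx": 0, "ty": 0, "tz": 0, "yaw": 0, "claw": 6},
    {"tx": 0, "ty": 0, "tz": 0, "yaw": 0, "claw": 1},
    {"tx": 0, "ty": 0, "tz": 0, "yaw": 0, "claw": 1},
    {"tx": 0, "ty": 0, "tz": 0, "yaw": 0, "claw": 1},
    {"tx": 0, "ty": 0, "tz": 0, "yaw": 0, "claw": 1},
    {"tx": 0, "ty": 0, "tz": 0, "yaw": 0, "claw": 1},
    {"tx": 0, "ty": 0, "tz": 0, "yaw": 0, "claw": 1}
  ]
}}

```text
time_s: 10.55
position: [0.4295, -0.2911, 0.0397]
tool_rot: [[0.953, 0.304, 0.002], [0.304, -0.953, -0.001], [0.001, 0.002, -1.0]]
ft_force: [-0.4, 3.2, 6.7]
grip_width: 0.0259
gripper_force: 39.2
```

{"op": "servo_tool", "data": {
  "steps": [
    {"tx": 0, "ty": 0, "tz": 2, "yaw": 0, "claw": 1},
    {"tx": 0, "ty": 0, "tz": 3.5, "yaw": 0, "claw": 1},
    {"tx": -1, "ty": 0, "tz": 4, "yaw": 0, "claw": 1},
    {"tx": -1, "ty": 1, "tz": 4, "yaw": 0, "claw": 1},
    {"tx": -1, "ty": 3, "tz": 2, "yaw": 0, "claw": 1},
    {"tx": 0, "ty": 4, "tz": 0, "yaw": 0, "claw": 1},
    {"tx": 0, "ty": 4, "tz": 0, "yaw": 0, "claw": 1},
    {"tx": 0.5, "ty": 4, "tz": 0, "yaw": 0, "claw": 1},
    {"tx": 1.5, "ty": 3, "tz": 0, "yaw": 0, "claw": 1},
    {"tx": 3, "ty": 0.7, "tz": 0, "yaw": 0, "claw": 1},
    {"tx": 3, "ty": 0, "tz": 0, "yaw": 0, "claw": 1},
    {"tx": 2.2, "ty": 0, "tz": 0, "yaw": 0, "claw": 1},
    {"tx": 0, "ty": 0, "tz": 0, "yaw": 0, "claw": 1},
    {"tx": 0, "ty": 0, "tz": 0, "yaw": 0, "claw": 1}
  ]
}}

```text
time_s: 11.95
position: [0.5006, -0.0938, 0.1934]
tool_rot: [[0.953, 0.304, -0.0], [0.304, -0.953, 0.0], [-0.0, -0.0, -1.0]]
ft_force: [-0.7, 0.4, -1.8]
grip_width: 0.0253
gripper_force: 39.8
```

```bash
python3 - <<'E'
from h import *
from scipy.optimize import least_squares
s=env.observe();p=s["position"];print(p,s["q"].round(1) if hasattr(s["q"],"round") else s["q"])
for n in("side","scene","wrist"):
    shot(n,n+"6");a=cloud(n+"6").reshape(-1,3);a=a[~np.isnan(a[:,0])]
    h=p[2]-.0397+.0145;r=np.hypot(a[:,0]-p[0],a[:,1]-p[1])
    k=a[(abs(a[:,2]-h)<.006)&(r<.078)&(r>.03)];c,R=cv2.minEnclosingCircle(k[:,:2].astype(np.float32))
    A=np.c_[k[:,:2]-p[:2],np.ones(len(k))];f=np.linalg.lstsq(A,k[:,2],rcond=None)[0];print(n,len(k),c,R,"tilt",f.round(4),"expect",h)
E
```

```text
[ 0.50059281 -0.09382108  0.19340561] [-24.   20.7  86.2  -0.   73.1  48.3]
side 543 (0.49986299872398376, -0.0952238216996193) 0.06984332203865051 tilt [0.0049 0.0019 0.1665] expect 0.16820560705957333
scene 501 (0.4997187852859497, -0.09745806455612183) 0.06963416934013367 tilt [-0.0012  0.0055  0.1677] expect 0.16820560705957333
wrist 29918 (0.49943122267723083, -0.09516207873821259) 0.06825166940689087 tilt [-0.0034 -0.0008  0.1687] expect 0.16820560705957333
```

{"op": "servo_tool", "data": {
  "steps": [
    {"tx": 0.35, "ty": 0.2, "tz": 0, "yaw": 0, "claw": 1},
    {"tx": 0, "ty": 0, "tz": -1.5, "yaw": 0, "claw": 1},
    {"tx": 0, "ty": 0, "tz": -1.2, "yaw": 0, "claw": 1},
    {"tx": 0, "ty": 0, "tz": -0.7, "yaw": 0, "claw": 1},
    {"tx": 0, "ty": 0, "tz": -0.5, "yaw": 0, "claw": 1},
    {"tx": 0, "ty": 0, "tz": -0.3, "yaw": 0, "claw": 1},
    {"tx": 0, "ty": 0, "tz": 0, "yaw": 0, "claw": 1}
  ]
}}

```text
time_s: 12.8
position: [0.5046, -0.0921, 0.1513]
tool_rot: [[0.953, 0.304, -0.0], [0.304, -0.953, 0.0], [-0.0, -0.0, -1.0]]
ft_force: [0.9, -0.2, -0.8]
grip_width: 0.0256
gripper_force: 39.8
```

{"op": "servo_tool", "data": {
  "steps": [
    {"tx": 0, "ty": 0, "tz": -0.2, "yaw": 0, "claw": 1},
    {"tx": 0, "ty": 0, "tz": 0, "yaw": 0, "claw": 1},
    {"tx": 0, "ty": 0, "tz": 0, "yaw": 0, "claw": 5},
    {"tx": 0, "ty": 0, "tz": 0, "yaw": 0, "claw": 5},
    {"tx": 0, "ty": 0, "tz": 0, "yaw": 0, "claw": 5},
    {"tx": 0, "ty": 0, "tz": 1, "yaw": 0, "claw": 5},
    {"tx": 0, "ty": 0, "tz": 3, "yaw": 0, "claw": 5},
    {"tx": 0, "ty": 0, "tz": 4, "yaw": 0, "claw": 5},
    {"tx": -3, "ty": 2, "tz": 3, "yaw": 4, "claw": 5},
    {"tx": -4, "ty": 4, "tz": 0, "yaw": 4, "claw": 5},
    {"tx": -1, "ty": 4, "tz": 0, "yaw": 4, "claw": 4},
    {"tx": 0, "ty": 3, "tz": 0, "yaw": 4, "claw": 4},
    {"tx": 0, "ty": 0, "tz": 0, "yaw": 0, "claw": 4},
    {"tx": 0, "ty": 0, "tz": 0, "yaw": 0, "claw": 4}
  ]
}}

```text
time_s: 14.2
position: [0.4292, 0.0335, 0.26]
tool_rot: [[0.832, 0.555, 0.001], [0.555, -0.832, -0.0], [0.001, 0.001, -1.0]]
ft_force: [-0.4, -0.5, 0.4]
grip_width: 0.0403
gripper_force: 0.0
```

```bash
python3 - <<'E'
from h import *
s=env.observe();print(s["position"],s["q"])
for n in("side","wrist"): shot(n,n+"7")
a=cv2.imread("pics/side7.png")[150:280,180:355];b=cv2.imread("pics/wrist7.png")
cv2.imwrite("pics/w7.png",np.hstack([np.vstack([cv2.resize(a,(288,214),interpolation=cv2.INTER_CUBIC),np.zeros((170,288,3),np.uint8)]),b]))
for n in("wrist7","side7"):
    w=cloud(n).reshape(-1,3);w=w[~np.isnan(w[:,0])];d=np.hypot(w[:,0]-.486,w[:,1]-.053)
    t=w[(w[:,2]>.157)&(w[:,2]<.168)&(d<.035)]
    if len(t)>5:r=cv2.minAreaRect(t[:,:2].astype(np.float32));print(n,len(t),r,cv2.boxPoints(r).round(3).tolist(),np.median(t,0))
    t=w[(abs(w[:,2]-.142)<.004)&(d<.035)]
    if len(t)>5:print("foot",len(t),cv2.minEnclosingCircle(t[:,:2].astype(np.float32)))
    r=np.hypot(w[:,0]-.5032,w[:,1]+.0928);k=w[(abs(w[:,2]-.1245)<.007)&(r<.08)&(r>.03)]
    if len(k)>10:
        A=np.c_[k[:,:2]-[.5032,-.0928],np.ones(len(k))];print("lid",len(k),cv2.minEnclosingCircle(k[:,:2].astype(np.float32)),np.linalg.lstsq(A,k[:,2],rcond=None)[0].round(4))
E
```

```text
[0.42922215 0.03351165 0.25995435] [-1.13656136e+01  9.22421738e+00  9.06795122e+01 -1.44271081e-02
  8.00368274e+01  4.49011368e+01]
wrist7 1231 ((0.485577255487442, 0.05348050594329834), (0.048830971121788025, 0.011804623529314995), 34.26926803588867) [[0.4620000123977661, 0.04500000178813934], [0.4690000116825104, 0.03500000014901161], [0.5090000033378601, 0.06199999898672104], [0.5019999742507935, 0.07199999690055847]] [0.48682465 0.05464358 0.16261862]
foot 763 ((0.48558080196380615, 0.0537756010890007), 0.027692055329680443)
lid 14638 ((0.504021406173706, -0.09348584711551666), 0.06843678653240204) [ 0.0016 -0.0054  0.1252]
side7 30 ((0.4873281717300415, 0.056785546243190765), (0.05338907241821289, 0.011553225107491016), 33.7436408996582) [[0.4620000123977661, 0.04699999839067459], [0.46799999475479126, 0.03700000047683716], [0.5130000114440918, 0.06700000166893005], [0.5059999823570251, 0.07599999755620956]] [0.48305923 0.05396275 0.16022418]
foot 30 ((0.482571542263031, 0.05426451191306114), 0.025450371205806732)
lid 606 ((0.5040701031684875, -0.09368583559989929), 0.07019808888435364) [0.0081 0.0017 0.123 ]
```

View pics/w7.png

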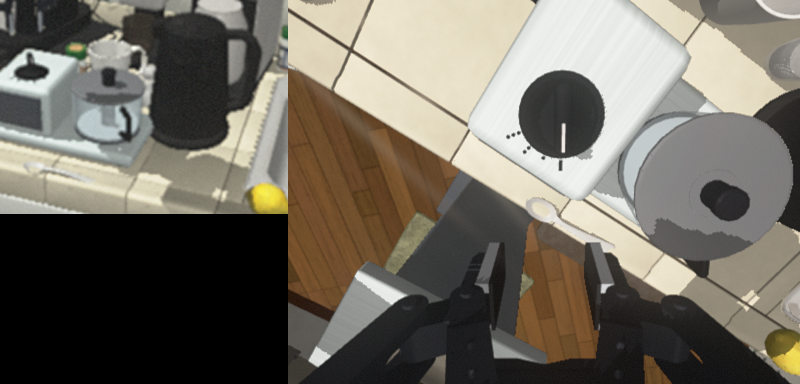

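The lid is flush, its flange top at 0.125 m and level. The dial bar, at (562,115), is centred at (0.4856, 0.0535) and lies at 34°, in line with the jaws.

{"op": "servo_tool", "data": {
  "newtons": 35,
  "steps": [
    {"tx": 2.8, "ty": 1, "tz": -1, "yaw": 0.5, "claw": 4},
    {"tx": 2.84, "ty": 1, "tz": -2.5, "yaw": 0, "claw": 4},
    {"tx": 0, "ty": 0, "tz": -3, "yaw": 0, "claw": 4},
    {"tx": 0, "ty": 0, "tz": -2, "yaw": 0, "claw": 4},
    {"tx": 0, "ty": 0, "tz": -1.1, "yaw": 0, "claw": 4},
    {"tx": 0, "ty": 0, "tz": 0, "yaw": 0, "claw": 4},
    {"tx": 0, "ty": 0, "tz": 0, "yaw": 0, "claw": 0.3},
    {"tx": 0, "ty": 0, "tz": 0, "yaw": 0, "claw": 0.3},
    {"tx": 0, "ty": 0, "tz": 0, "yaw": 0, "claw": 0.3},
    {"tx": 0, "ty": 0, "tz": 0, "yaw": 0, "claw": 0.3},
    {"tx": 0, "ty": 0, "tz": 0, "yaw": 0, "claw": 0.3}
  ]
}}

```text
time_s: 15.4
position: [0.4852, 0.0542, 0.1646]
tool_rot: [[0.827, 0.562, 0.001], [0.562, -0.827, 0.002], [0.002, -0.001, -1.0]]
ft_force: [-4.6, 6.5, 5.6]
grip_width: 0.0112
gripper_force: 36.5
```

{"op": "servo_tool", "data": {
  "steps": [
    {"tx": 0, "ty": 0, "tz": 0, "yaw": -4, "claw": 0.3},
    {"tx": 0, "ty": 0, "tz": 0, "yaw": -4, "claw": 0.3},
    {"tx": 0, "ty": 0, "tz": 0, "yaw": -4, "claw": 0.3},
    {"tx": 0, "ty": 0, "tz": 0, "yaw": -4, "claw": 0.3},
    {"tx": 0, "ty": 0, "tz": 0, "yaw": -4, "claw": 0.3},
    {"tx": 0, "ty": 0, "tz": 0, "yaw": -4, "claw": 0.3},
    {"tx": 0, "ty": 0, "tz": 0, "yaw": -4, "claw": 0.3},
    {"tx": 0, "ty": 0, "tz": 0, "yaw": -4, "claw": 0.3},
    {"tx": 0, "ty": 0, "tz": 0, "yaw": -4, "claw": 0.3},
    {"tx": 0, "ty": 0, "tz": 0, "yaw": -4, "claw": 0.3},
    {"tx": 0, "ty": 0, "tz": 0, "yaw": -4, "claw": 0.3},
    {"tx": 0, "ty": 0, "tz": 0, "yaw": -4, "claw": 0.3},
    {"tx": 0, "ty": 0, "tz": 0, "yaw": -4, "claw": 0.3},
    {"tx": 0, "ty": 0, "tz": 0, "yaw": -4, "claw": 0.3},
    {"tx": 0, "ty": 0, "tz": 0, "yaw": -4, "claw": 0.3},
    {"tx": 0, "ty": 0, "tz": 0, "yaw": -4, "claw": 0.3},
    {"tx": 0, "ty": 0, "tz": 0, "yaw": -4, "claw": 0.3},
    {"tx": 0, "ty": 0, "tz": 0, "yaw": -2, "claw": 0.3},
    {"tx": 0, "ty": 0, "tz": 0, "yaw": 0, "claw": 0.3},
    {"tx": 0, "ty": 0, "tz": 0, "yaw": 0, "claw": 0.3}
  ]
}}

```text
time_s: 17.4
position: [0.4852, 0.0553, 0.1647]
tool_rot: [[0.811, -0.585, 0.001], [-0.585, -0.811, 0.004], [-0.002, -0.004, -1.0]]
ft_force: [-3.3, 12.6, 6.4]
grip_width: 0.0109
gripper_force: 36.5
```

```bash
python3 - <<'E'
from h import *
s=env.observe();print(s["wrist_torque"],s["q"])
for n in("wrist","scene","side"): shot(n,n+"8")
w=cv2.imread("pics/wrist8.png")[150:384,120:400];a=cv2.imread("pics/side8.png")[150:280,180:355];b=cv2.imread("pics/scene8.png")[130:280,180:300]
cv2.imwrite("pics/w8.png",np.hstack([cv2.resize(x,(int(x.shape[1]*300/x.shape[0]),300),interpolation=cv2.INTER_CUBIC) for x in (w,b)]))
for n in("wrist8","side8","scene8"):
    x=cloud(n).reshape(-1,3);x=x[~np.isnan(x[:,0])]
    r=np.hypot(x[:,0]-.5032,x[:,1]+.0928);k=x[(abs(x[:,2]-.1245)<.007)&(r<.08)&(r>.03)]
    if len(k)>10:
        A=np.c_[k[:,:2]-[.5032,-.0928],np.ones(len(k))];print("lid",len(k),cv2.minEnclosingCircle(k[:,:2].astype(np.float32)),np.linalg.lstsq(A,k[:,2],rcond=None)[0].round(4))
    d=np.hypot(x[:,0]-.4856,x[:,1]-.0535);t=x[(abs(x[:,2]-.161)<.004)&(d<.03)];print(n,len(t),cv2.minAreaRect(t[:,:2].astype(np.float32)) if len(t)>5 else 0)
E
```

```text
[2.04880041 0.59007776 0.06779395] [ -7.54075765  20.61956137  91.92789808   0.25746966  67.43718767
 118.14545618]
lid 18661 ((0.49701040983200073, -0.06549175828695297), 0.061307936906814575) [ 0.0034 -0.0255  0.1261]
wrist8 2808 ((0.4857819676399231, 0.05326082557439804), (0.041883695870637894, 0.03707548975944519), 3.920395851135254)
lid 610 ((0.504039466381073, -0.09421955049037933), 0.07100469619035721) [0.0095 0.0014 0.123 ]
side8 36 ((0.48370373249053955, 0.05420949310064316), (0.037890370935201645, 0.033601921051740646), 3.6939079761505127)
lid 551 ((0.5057584047317505, -0.09463521093130112), 0.0690736249089241) [0.0062 0.0068 0.124 ]
scene8 29 ((0.4848783016204834, 0.045508258044719696), (0.03166436403989792, 0.04511406272649765), 63.72146987915039)
```

View pics/w8.png

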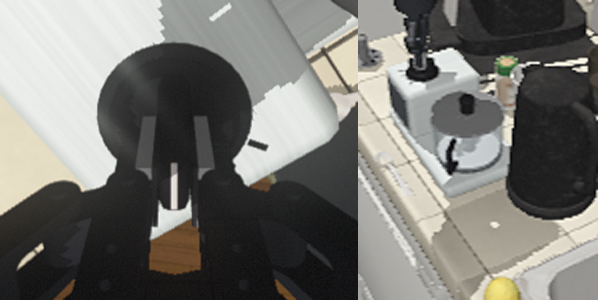

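The pointer line (173,190) is still between the pads and has turned 70° (1.22 rad) from the off mark at (258,146). The 0.068 Nm wrist torque matches the third click, and the lid still lies flush. I'll hold a little longer, then hand in.

{"op": "servo_tool", "data": {
  "steps": [
    {"tx": 0, "ty": 0, "tz": 0, "yaw": 0, "claw": 0.3},
    {"tx": 0, "ty": 0, "tz": 0, "yaw": 0, "claw": 0.3},
    {"tx": 0, "ty": 0, "tz": 0, "yaw": 0, "claw": 0.3},
    {"tx": 0, "ty": 0, "tz": 0, "yaw": 0, "claw": 0.3},
    {"tx": 0, "ty": 0, "tz": 0, "yaw": 0, "claw": 0.3},
    {"tx": 0, "ty": 0, "tz": 0, "yaw": 0, "claw": 0.3},
    {"tx": 0, "ty": 0, "tz": 0, "yaw": 0, "claw": 0.3},
    {"tx": 0, "ty": 0, "tz": 0, "yaw": 0, "claw": 0.3}
  ]
}}

```text
time_s: 18.35
position: [0.4851, 0.0553, 0.1646]
tool_rot: [[0.811, -0.585, 0.001], [-0.585, -0.811, 0.004], [-0.002, -0.004, -1.0]]
ft_force: [-3.6, 12.9, 6.8]
grip_width: 0.011
gripper_force: 36.5
```

```bash
python3 -c "
from rig import env
print(env.close_job())"
```

```text
the job is handed in; nothing more can be done
None
```

I handed the job in with the blade seated on the spindle, the lid flush on the rim and the dial held at the third click (about 1.22 rad); the hand-in returned no verdict, so this rests on my own measurements.

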